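# Free the spice tin jammed across the feeder chute

### The job

A flat spice tin has turned crosswise and is stuck in the funnel of the sloping plywood tin chute, its two ends caught under the side lips. Push it back up the slope until it is wholly clear of the lips, then lift it out and lay it down gently, flat, in the middle of the round cork trivet. Leave the spare tin that stands apart on the cart alone.

Things in the scene. Friction and masses are not known exactly. Their poses are not given: they have to be found in the camera images.
- tin: Jammed tin: closed metal box, thin dark seam, 34 mm (x) by 100 mm (y) by 24 mm tall (z), 60 to 130 g. Origin: centre of its underside. Starts flat on the chute floor, long side across, at chute x about -0.019, both ends under the lips (28 to 32 mm above the floor). Clear of them once past chute x = 0.017. Friction keeps it wherever on the slope it is left.
- chute: Fixed plywood chute, 12 degree slope. Origin: middle of its floor, 56 mm above cart; x up the slope (away from robot), y across, z square to floor. Inside widths (m): x -0.14 to -0.07 throat 0.06; to -0.01 funnel widening to 0.14; to 0.142 straight. Walls 34 mm high. Side lips over the funnel, x -0.07 to 0, leave a middle gap 64 mm wide, open to the floor, where fingers can pass up the slope.
- trivet: Round cork trivet, 160 mm across, 10 mm thick, fixed on the cart top left or right of the chute (a square cork mat of like size lies on the other side). Origin: centre of its underside, z up.
- spare_tin: A second tin like the first, flat on the cart top away from the chute; leave it alone. Origin: centre of its underside. Around it stand three glass jars and a bowl, under 90 mm high; along the sides a tong, spice carousel (240 mm), toaster and towel roll.
Not all that is in view belongs to the job. What is shaped like the tin but red is not meant.

How it is judged:
By the outcome, as a careful person would: the job done as asked, in the order asked, and still so for the second after the job is handed in, with the robot touching nothing.
It also fails if it takes over 48 s, if anything falls off the work surface, if the arm or the gripper's body presses on something with over 40 N, if the wrist force passes 120 N, or if a joint passes its speed limit or range.

### The arm

A 6-joint arm with a two-finger parallel gripper is mounted at the origin on the work surface. World frame = base frame: x ahead of the robot, y to its left, z up, the work surface at z = 0. Lengths are in m, angles in rad, forces in N, time in s.
With the tool pointing down it reaches from about 0.425 to 0.95 m from the base axis. Payload 3.5 kg.
Tool frame: the origin (TCP) lies midway between the tips of the shut fingers; the grasp point (between the pads) lies 19 mm behind it; z points along the fingers, y is the line along which they close (so a half turn about z gives the same grasp; the last joint's range is limited). The gripper opens to 85 mm and grips with 20 to 120 N. Pads are 22 mm wide; open, the fingers measure 114 mm over their backs; the gripper's body (76 mm by 85 mm) begins 54 mm behind the grasp point. The pads swing forward as they close: fully open they stand 13 mm farther back than shut.
Start: joints at [0.993, 0.286, 1.577, -0, 1.279, -0.15], TCP at [0.28, 0.614, 0.231] pointing down, gripper open.
Joint ranges: [-2.77, 2.77], [-0.9, 2.22], [0.21, 2.48], [-1.53, 4.67], [0.24, 2.81], [-2.84, 2.84]. Speed limits (rad/s): [2.79, 2.79, 3.14, 3.14, 3.14, 3.14].

### API

Orientations are given as a unit quaternion [x, y, z, w].
In Python, from plant import get_state, read_camera, ctrl gives the robot as it stands.
- The arm moves only by the shell command python3 -m crank 'ROWS' [FORCE]. ROWS is JSON, a list of rows, each a list of 3 entries, a list of its own where there are three numbers: the shift along the tool's x, y, z in mm, then the turn about the tool's z in degrees, then the closure in counts, from 0 (fully open) to 255 (shut). In form: [[[tx, ty, tz], yaw, claw], ...]. A call has 1 to 10 rows; each row is the pose to reach, as a shift and turn from the pose commanded when the call began, along the tool's axes at that moment; what a row does not reach only later rows make up. A row lasts 1/10 s, in which the tool goes at most 50 mm and 8.59 degrees, less where a joint would pass 70% of its speed; a pose out of reach is approached as far as the arm can. A call with a gripper value outside its range is refused whole. The fingers move at their own pace and stop on an object; FORCE is the grip in N (left out, the last holds). Time passes only in rows, so rows that repeat a pose let the fingers close. It gives the time, the measured TCP pose, the force, the opening and the grip force at its end, in the units of the state.
- get_state(): the state, without advancing time (a new reading comes with each control period).
- read_camera(name): name is "scene" or "top"; returns a dict with "frame" (400x640x3 uint8, blue, green, red), "range_z" (400x640 float32, m along the optical axis (not along the pixel's ray), 0 where there is no reading), "vfov" (degrees; the focal length in pixels is half the picture's height over the tangent of half this angle, whatever the lens; pixels are square), "cx", "cy" (the principal point, pixels), "origin" and "orientation" of the camera in the world. Camera axes: x right, y down, z forward; pixel columns grow to the right and rows downward; lengths in m; the calibration is good to about 2 mm. A picture is of the moment at which its call begins.
- ctrl.sign_off(): hands the job in; it is judged then, once.
The state is a dict: "time": time; "qpos": joint angles; "dq": joint speeds; "joint_efforts": joint torques, N m; "eef_pos": TCP position; "tcp_rot": TCP orientation; "contact_force": force on the tool from outside, world axes, zero at the start; "wrist_torque": the same for the moment, N m; "opening": opening from 0.0 (shut) to 1.0 (fully open); "finger_force": force on a finger pad.
Only numpy, scipy, OpenCV 4.12 (cv2) and the standard library are available. Lean on these libraries where they do the work, as an engineer would, in place of code of your own. Each camera call takes 0.05 s, during which the arm holds its last target. There are 200 camera calls.

## Working session

There is one attempt and no reset: what is moved stays moved. The work goes in short steps, Python scripts to look and compute and a shell command to move; the robot and the scene stay as the last step left them, time stands still between calls to the robot, and variables do not carry over. Pictures are saved under pics/ and viewed, at most 10 in all, crops included, and the job is handed in when it is done.

```bash
mkdir -p pics; cat > h.py <<'E'
import numpy as np, cv2, json
from scipy.spatial.transform import Rotation as R
from plant import get_state, read_camera, ctrl
def cam(n):
    c=read_camera(n); c['f']=200/np.tan(np.radians(c['vfov'])/2); return c
def cloud(c):
    v,u=np.mgrid[0:400,0:640]; z=c['range_z']
    p=np.stack([(u-c['cx'])/c['f']*z,(v-c['cy'])/c['f']*z,z],-1)
    w=p@R.from_quat(c['orientation']).as_matrix().T+c['origin']; w[z<=0]=np.nan; return w
def proj(c,P):
    q=(np.asarray(P)-c['origin'])@R.from_quat(c['orientation']).as_matrix()
    return np.stack([q[...,0]/q[...,2]*c['f']+c['cx'],q[...,1]/q[...,2]*c['f']+c['cy']],-1)
E
python3 - <<'E'
from h import *
for n in('scene','top'):
    c=cam(n); cv2.imwrite(f'pics/{n}0.png',c['frame']); print(n,c['origin'],c['orientation'],c['vfov'],c['cx'],c['cy']); np.savez(f'{n}0.npz',w=cloud(c),f=c['frame'])
print(get_state())
E
```

```text
scene [ 1.13753377 -0.44891328  1.0119753 ] [ 0.83412937  0.42942066 -0.16465393 -0.30449165] 46.73202159555519 322.4446608515954 205.9182695233573
top [ 0.27569981 -0.00376273  0.99883598] [ 0.73890384 -0.66529661  0.07256028 -0.07833606] 52.60862601326212 321.59106457116036 195.02882240583236
{'time': 0.1, 'qpos': array([ 9.92985315e-01,  2.87077412e-01,  1.57804439e+00, -1.10565872e-05,
        1.27857498e+00, -1.49976344e-01]), 'dq': array([ 2.33950618e-03, -2.59202250e-05, -3.41032829e-03, -1.18373906e-03,
        3.68468757e-04, -8.19163411e-04]), 'joint_efforts': array([-8.74628370e-07, -4.07294977e+01, -2.93699312e+01, -1.22898537e-04,
        3.35879733e-03, -1.94130348e-05]), 'eef_pos': array([0.27969189, 0.613675  , 0.2300778 ]), 'tcp_rot': array([ 2.12287885e-01,  9.77206604e-01, -9.85055802e-04, -3.69500081e-04]), 'contact_force': array([ 0.84418418, -0.68891138,  0.19804626]), 'wrist_torque': array([-0.00412935, -0.03079976,  0.00845044]), 'finger_force': 0.0, 'opening': 1.0005821664911991}
```

View pics/scene0.png

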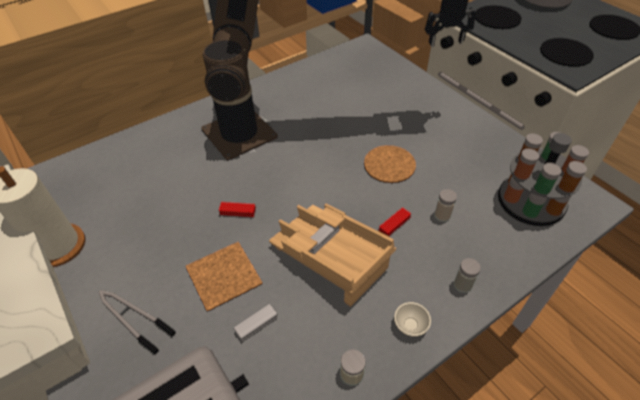

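View pics/top0.png

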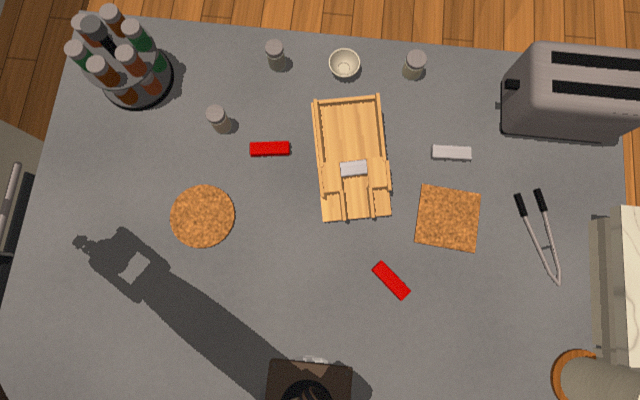

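The top view shows the chute at (312–390, 95–220), with the jammed tin at (354,169). The trivet is at (202,216), robot left, and the spare tin at (452,153). The red tins at (270,148) and (391,280) are decoys.

```bash
python3 - <<'E'
from h import *
d=np.load('top0.npz'); w=d['w'];f=d['f']
# trivet
m=(w[...,2]>.006)&(w[...,2]<.016); m[:,:150]=0;m[:,250:]=0;m[:170]=0;m[260:]=0
P=w[m]; print('trivet',P.mean(0),P.min(0),P.max(0),len(P)); print((P[:,:2].max(0)+P[:,:2].min(0))/2)
# table plane check
print('table',np.nanmedian(w[300,330:360],0), np.nanmedian(w[150:200,280:300,2]))
# floor of chute: fit plane
fl=w[110:150,325:375].reshape(-1,3); A=np.c_[fl[:,:2],np.ones(len(fl))]; s=np.linalg.lstsq(A,fl[:,2],rcond=None)[0]
r=fl[:,2]-A@s; print('floor',s,r.std(),np.degrees(np.arctan(np.hypot(*s[:2]))),'dir',np.degrees(np.arctan2(s[1],s[0])))
# chute region points above table
m=(w[...,2]>.02); m[:,:300]=0;m[:,400:]=0;m[:88]=0;m[228:]=0
Q=w[m]; rect=cv2.minAreaRect(Q[:,:2].astype(np.float32)); print(rect); print(cv2.boxPoints(rect))
c=f[85:230,295:410]; cv2.imwrite('pics/c1.png',cv2.resize(c,None,fx=4,fy=4,interpolation=cv2.INTER_CUBIC))
for uv in [(354,165),(354,169),(345,170),(363,168),(354,174),(354,178),(345,161),(364,160),(330,175),(380,175),(356,200)]: print(uv,w[uv[1],uv[0]].round(4))
E
```

```text
trivet [0.40517767 0.30454539 0.01056896] [0.30168187 0.19683795 0.0060055 ] [0.52187055 0.38644185 0.01599653] 3203
[0.41177621 0.2916399 ]
table [ 0.24201764 -0.06545798  0.00065677] 0.0007825886677080285
 ** On entry to DLASCL parameter number  4 had an illegal value
 ** On entry to DLASCL parameter number  4 had an illegal valueTraceback (most recent call last):
  File "<stdin>", line 9, in <module>
    x, resids, rank, s = _umath_linalg.lstsq(a, b, rcond,
                         ~~~~~~~~~~~~~~~~~~~^^^^^^^^^^^^^
                                             signature=signature)
                                             ^^^^^^^^^^^^^^^^^^^^
    raise LinAlgError("SVD did not converge in Linear Least Squares")
numpy.linalg.LinAlgError: SVD did not converge in Linear Least Squares
```

```bash
python3 - <<'E'
from h import *
d=np.load('top0.npz'); w=d['w'];f=d['f']
hsv=cv2.cvtColor(f,cv2.COLOR_BGR2HSV)
m=((hsv[...,1]>90)&(w[...,2]<.02)); m[:,:160]=0;m[:,245:]=0;m[:175]=0;m[255:]=0
P=w[m]; print('trivet',np.median(P,0),len(P),P.min(0),P.max(0),cv2.minEnclosingCircle(P[:,:2].astype(np.float32)))
fl=w[112:150,330:372].reshape(-1,3); fl=fl[~np.isnan(fl[:,0])]
for k in range(4):
  A=np.c_[fl[:,:2],np.ones(len(fl))]; s=np.linalg.lstsq(A,fl[:,2],rcond=None)[0]; r=fl[:,2]-A@s; fl=fl[abs(r)<2.5*r.std()]
print('floor',s,r.std(),len(fl),np.degrees(np.arctan(np.hypot(*s[:2]))),'dir',np.degrees(np.arctan2(s[1],s[0])))
m=(w[...,2]>.025); m[:,:300]=0;m[:,400:]=0;m[:88]=0;m[228:]=0
Q=w[m]; rect=cv2.minAreaRect(Q[:,:2].astype(np.float32)); print(rect); print(cv2.boxPoints(rect))
c=f[85:230,295:410]; cv2.imwrite('pics/c1.png',cv2.resize(c,None,fx=4,fy=4,interpolation=cv2.INTER_CUBIC))
for uv in [(354,165),(354,169),(345,170),(363,168),(354,174),(354,178),(345,161),(364,160),(330,175),(380,175),(356,200)]: print(uv,w[uv[1],uv[0]].round(4))
E
```

```text
trivet [0.4061647  0.3045075  0.01051175] 3249 [ 0.32826378  0.22542279 -0.00392054] [0.49035813 0.38761016 0.01654413] ((0.40905749797821045, 0.3063666522502899), 0.08295603096485138)
floor [ 0.20606068  0.04350342 -0.05891072] 0.0016589127614660638 1557 11.892855934646791 dir 11.921195238332732
((0.5727199912071228, -0.04721582680940628), (0.2889903485774994, 0.16860295832157135), 11.920761108398438)
[[ 0.4139278   0.00542088]
 [ 0.4487542  -0.15954602]
 [ 0.7315122  -0.09985253]
 [ 0.6966858   0.06511436]]
(354, 165) [ 0.5553 -0.0544  0.0784]
(354, 169) [ 0.546  -0.0553  0.0766]
(345, 170) [ 0.5414 -0.0344  0.0762]
(363, 168) [ 0.5508 -0.0763  0.0761]
(354, 174) [ 0.5353 -0.0567  0.0713]
(354, 178) [ 0.5323 -0.059   0.0459]
(345, 161) [ 0.5695 -0.0329  0.057 ]
(364, 160) [ 0.5699 -0.0769  0.0789]
(330, 175) [ 5.236e-01 -3.000e-04  8.350e-02]
(380, 175) [ 0.5364 -0.117   0.0814]
(356, 200) [ 0.4803 -0.0692  0.0372]
```

View pics/c1.png

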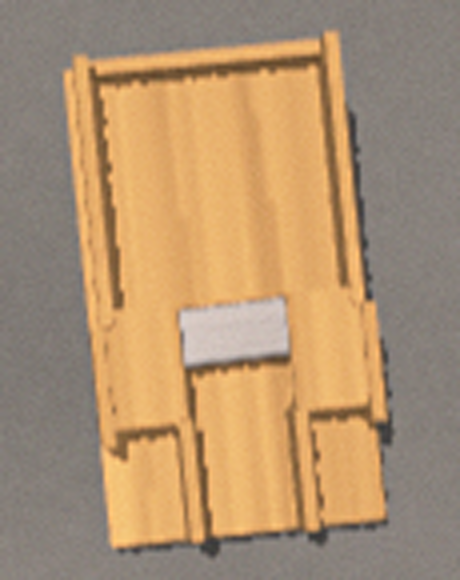

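```bash
cat >> h.py <<'E'
def chute(o=(0.5676,-0.0483,.056),yaw=11.92): return np.array(o),R.from_euler('ZY',[yaw,-12],degrees=True).as_matrix()
E
python3 - <<'E'
from h import *
o,M=chute(); out=[]
segs=[[(-.07,-.032,.032),(0,-.032,.032),(0,-.07,.032)],[(-.07,.032,.032),(0,.032,.032),(0,.07,.032)],[(-.14,.03,.0),(-.07,.03,0)],[(-.14,-.03,0),(-.07,-.03,0)],[(.142,-.07,.034),(.142,.07,.034)],[(.142,-.07,.034),(0,-.07,.034)],[(.142,.07,.034),(0,.07,.034)],[(-.036,-.05,.024),(-.002,-.05,.024),(-.002,.05,.024),(-.036,.05,.024),(-.036,-.05,.024)]]
for n,(r0,r1,c0,c1),s in(('top',(85,230,295,410),4),('scene',(195,305,265,400),3.5)):
    c=cam(n); im=cv2.resize(c['frame'][r0:r1,c0:c1],None,fx=s,fy=s,interpolation=cv2.INTER_CUBIC)
    for i,g in enumerate(segs):
        p=(proj(c,o+np.array(g)@M.T)-[c0,r0]+.5)*s-.5
        cv2.polylines(im,[p.round().astype(int)],False,(255,0,0) if i==7 else (0,160,0),1)
    # trivet
    out.append(cv2.resize(im,(380,int(im.shape[0]*380/im.shape[1]))))
h=max(i.shape[0] for i in out); out=[cv2.copyMakeBorder(i,0,h-i.shape[0],0,0,cv2.BORDER_CONSTANT) for i in out]
cv2.imwrite('pics/c2.png',np.hstack(out))
E
```

```text
(no output)
```

View pics/c2.png

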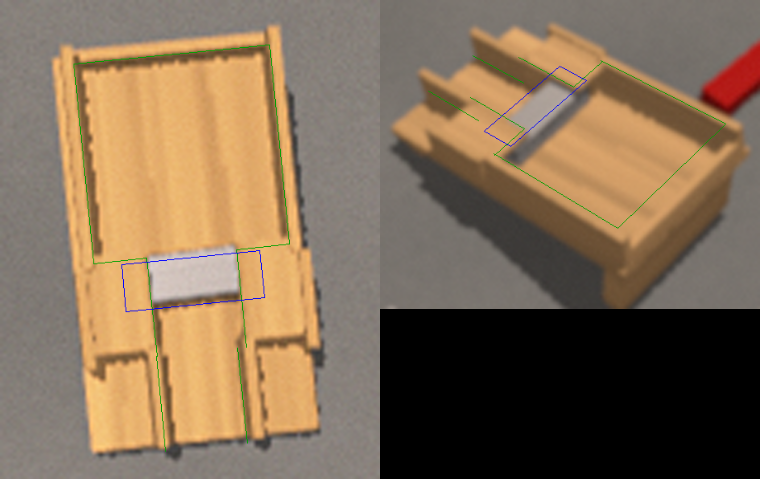

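Overlay: the top-view model lines match the chute's inner walls and lip gap edges. The tin spans the gap, centred near crop (194,275), at chute x of about -0.016. Next I'll work out the shift to the pushing start.

```bash
cat >> h.py <<'E'
O,M=chute((.569,-.0485,.056))
def fl(x,y=0,up=0):  # world point above chute floor, up = world-vertical
    return O+M@np.array([x,y,0])+[0,0,up]
def go(P,head_y=None):
    s=get_state(); B=R.from_quat(s['tcp_rot']).as_matrix(); h=np.degrees(np.arctan2(B[1,1],B[0,1]))
    yaw=0 if head_y is None else (h-head_y+180)%360-180
    print('shift mm',(B.T@(np.array(P)-s['eef_pos'])*1000).round(1),'yaw',round(yaw,1),'target',np.round(P,4))
E
python3 -c "
from h import *
p=fl(-.065); p[2]=.2; go(p,101.9)"
```

```text
shift mm [-486.8 -520.4   31.1] yaw -36.4 target [ 0.5068 -0.0616  0.2   ]
```

```bash
python3 -m crank '[[[-487,-520,31],-36.4,205],[[-487,-520,31],-36.4,205],[[-487,-520,31],-36.4,205],[[-487,-520,31],-36.4,205],[[-487,-520,31],-36.4,205],[[-487,-520,31],-36.4,205],[[-487,-520,31],-36.4,205],[[-487,-520,31],-36.4,205],[[-487,-520,31],-36.4,205],[[-487,-520,31],-36.4,205]]' 60
python3 -c "
from h import *
p=fl(-.065); p[2]=.2; go(p,101.9)"
```

```text
time: 1.2
eef_pos: [0.4384, 0.1425, 0.2098]
tcp_rot: [-0.104, 0.995, 0.0, 0.0]
contact_force: [1.0, 0.4, -0.1]
opening: 0.196
finger_force: 0.0
shift mm [ -24.8 -213.9    9.9] yaw 0.0 target [ 0.5068 -0.0616  0.2   ]
```

```bash
python3 -m crank '[[[-25,-214,10],0,205],[[-25,-214,10],0,205],[[-25,-214,10],0,205],[[-25,-214,10],0,205],[[-25,-214,10],0,205],[[-25,-214,10],0,205],[[-25,-214,10],0,205]]'
python3 -c "
from h import *
go(fl(-.065,0,.008),101.9)
c=cam('top');w=cloud(c)
cv2.imwrite('pics/t2.png',cv2.resize(c['frame'][85:260,270:430],None,fx=3,fy=3,interpolation=cv2.INTER_CUBIC))"
```

```text
time: 1.9
eef_pos: [0.5064, -0.0591, 0.1994]
tcp_rot: [-0.103, 0.995, 0.001, -0.0]
contact_force: [-0.2, 1.0, 0.5]
opening: 0.198
finger_force: 0.0
shift mm [  0.   -2.8 148.9] yaw -0.0 target [ 0.5068 -0.0616  0.0505]
```

```bash
python3 -m crank '[[[0,0,50],0,205],[[0,0,90],0,205],[[0,0,115],0,205],[[0,0,130],0,205],[[0,0,140],0,205],[[0,0,149],0,205],[[0,0,149],0,205]]'
python3 -c "
from h import *
go(fl(-.065,0,.008),101.9); go(fl(.045-.018-.011,0,.008))"
```

```text
time: 2.65
eef_pos: [0.5063, -0.0589, 0.0502]
tcp_rot: [-0.104, 0.995, 0.0, -0.001]
contact_force: [-0.6, 0.1, 0.2]
opening: 0.191
finger_force: 0.0
shift mm [ 0.1 -2.8 -0.3] yaw 0.1 target [ 0.5068 -0.0616  0.0505]
shift mm [-79.1  -2.8 -17.2] yaw 0 target [ 0.5843 -0.0453  0.0673]
```

```bash
python3 -m crank '[[[-5,-3,-1],0,205],[[-9,-3,-2],0,205],[[-13,-3,-3],0,205],[[-17,-3,-3.6],0,205],[[-21,-3,-4.5],0,205],[[-25,-3,-5.3],0,205],[[-29,-3,-6.2],0,205],[[-33,-3,-7],0,205],[[-37,-3,-7.9],0,205],[[-41,-3,-8.7],0,205]]'
python3 -c "
from h import *
go(fl(.016,0,.008),101.9)"
```

```text
time: 3.65
eef_pos: [0.5478, -0.0542, 0.0595]
tcp_rot: [-0.104, 0.995, 0.0, -0.0]
contact_force: [-2.3, -0.9, 1.1]
opening: 0.194
finger_force: 1.0
shift mm [-37.5   1.3  -7.8] yaw -0.0 target [ 0.5843 -0.0453  0.0673]
```

```bash
python3 -m crank '[[[-4,1,-0.9],0,205],[[-8,1,-1.7],0,205],[[-12,1,-2.6],0,205],[[-16,1,-3.4],0,205],[[-20,1,-4.3],0,205],[[-24,1,-5.1],0,205],[[-28,1,-6],0,205],[[-32,1,-6.8],0,205],[[-36,1,-7.7],0,205],[[-39,1,-8.3],0,205]]'
python3 - <<'E'
from h import *
go(fl(.016,0,.008),101.9)
out=[]
for n,(r0,r1,c0,c1) in(('top',(85,230,295,410)),('scene',(165,305,265,400))):
    im=cam(n)['frame'][r0:r1,c0:c1]; out.append(cv2.resize(im,(380,480),interpolation=cv2.INTER_CUBIC))
cv2.imwrite('pics/p3.png',np.hstack(out))
E
```

```text
time: 4.65
eef_pos: [0.586, -0.0452, 0.0679]
tcp_rot: [-0.104, 0.995, -0.0, 0.0]
contact_force: [-1.6, -0.7, 0.7]
opening: 0.195
finger_force: 0.8
shift mm [1.6 0.3 0.5] yaw -0.0 target [ 0.5843 -0.0453  0.0673]
```

View pics/p3.png

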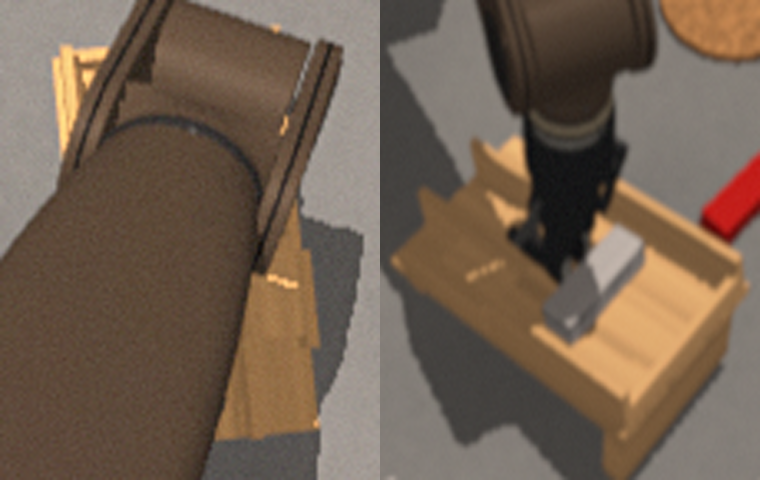

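The scene view shows the tin above the lip edge, squarely across the straight part, from (575,320) to (640,250). It is clear of the lips. I'll back off, raise the tool and locate it.

```bash
python3 -m crank '[[[6,0,1],0,205],[[8,0,-2],0,205],[[8,0,-50],0,200],[[8,0,-100],0,150],[[-20,0,-110],8,100],[[-30,0,-110],16,50],[[-30,0,-110],25,40],[[-30,0,-110],33,40],[[-30,0,-110],42,40],[[-30,0,-110],50,40]]'
python3 - <<'E'
from h import *
c=cam('scene');w=cloud(c);f=c['frame']
L=(w-O)@M  # chute coords
hsv=cv2.cvtColor(f,cv2.COLOR_BGR2HSV)
m=(hsv[...,1]<60)&(L[...,0]>-.02)&(L[...,0]<.12)&(abs(L[...,1])<.068)&(L[...,2]>.015)&(L[...,2]<.032)
n,lab,st,ce=cv2.connectedComponentsWithStats(m.astype(np.uint8)); i=1+st[1:,4].argmax(); P=L[lab==i]; print(st[i],P.min(0),P.max(0))
T=P[P[:,2]>.019]; r=cv2.minAreaRect(T[:,:2].astype(np.float32)); print(len(T),r,np.median(T[:,2]))
go(fl(r[0][0],r[0][1],.1),11.92)
E
```

```text
time: 5.75
eef_pos: [0.6146, -0.0392, 0.1778]
tcp_rot: [0.329, 0.944, 0.0, 0.0]
contact_force: [0.8, 0.2, -1.3]
opening: 0.835
finger_force: 0.0
[323 231  36  31 446] [ 0.03516832 -0.05148159  0.0150496 ] [0.06934359 0.0499746  0.02794526]
404 ((0.052556902170181274, -0.0006600543856620789), (0.1013190895318985, 0.033799320459365845), 89.3473129272461) 0.023457261430535108
shift mm [-3.4  3.6 10.9] yaw 39.4 target [ 0.6194 -0.0385  0.1669]
```

The tin measures 101 × 34 mm with its top at 23.5 mm, at chute x ≈ 0.05, square and clear of the lips. Now for the grasp.

```bash
python3 -m crank '[[[-2,1,0],8,40],[[-2,1,0],16,40],[[-2,1,0],24,40],[[-2,1,0],32,40],[[-2,1,0],39.4,40],[[-2,1,0],39.4,40]]' 25
python3 -c "
from h import *
go(fl(.0475,0,.007),11.92)"
```

```text
time: 6.4
eef_pos: [0.6168, -0.0396, 0.1778]
tcp_rot: [0.625, 0.78, 0.0, 0.0]
contact_force: [0.3, 0.1, 0.2]
opening: 0.846
finger_force: 0.0
shift mm [  1.2  -2.2 104.9] yaw 0.7 target [ 0.6145 -0.0389  0.0729]
```

```bash
python3 -m crank '[[[1,-2,40],0.7,40],[[1,-2,70],0.7,40],[[1,-2,85],0.7,40],[[1,-2,93],0.7,40],[[1,-2,99],0.7,40],[[1,-2,105],0.7,40],[[1,-2,105],0.7,40],[[1,-2,105],0.7,40]]' 25
python3 -c "
from h import *
go(fl(.0475,0,.007),11.92)"
```

```text
time: 7.2
eef_pos: [0.6155, -0.0392, 0.0737]
tcp_rot: [0.631, 0.776, 0.0, 0.001]
contact_force: [0.0, 0.8, 0.3]
opening: 0.842
finger_force: 0.0
shift mm [ 0.5 -1.   0.8] yaw -0.1 target [ 0.6145 -0.0389  0.0729]
```

No contact yet, so I'll close gently.

```bash
python3 -m crank '[[[0,0,0],0,80],[[0,0,0],0,110],[[0,0,0],0,130],[[0,0,0],0,150],[[0,0,0],0,165],[[0,0,0],0,180],[[0,0,0],0,200],[[0,0,0],0,200],[[0,0,0],0,200]]' 25
python3 -c "
from h import *
print(get_state()['wrist_torque'])"
```

```text
time: 8.1
eef_pos: [0.6151, -0.0391, 0.0734]
tcp_rot: [0.631, 0.776, 0.0, 0.0]
contact_force: [-3.1, 0.3, 5.6]
opening: 0.414
finger_force: 24.8
[ 0.01019904  0.38748238 -0.00873632]
```

```bash
python3 -m crank '[[[0,0,-5],0,220],[[0,0,-12],0,220],[[0,0,-25],0,220],[[0,0,-50],0,220],[[0,0,-85],0,220],[[0,0,-115],0,220],[[0,0,-115],0,220],[[0,0,-115],0,220]]' 35
python3 - <<'E'
from h import *
out=[]
for n,(r0,r1,c0,c1) in(('top',(85,230,295,410)),('scene',(145,285,265,400))):
    im=cam(n)['frame'][r0:r1,c0:c1]; out.append(cv2.resize(im,(380,480),interpolation=cv2.INTER_CUBIC))
cv2.imwrite('pics/p4.png',np.hstack(out))
go([.407,.3055,.16])
E
```

```text
time: 8.9
eef_pos: [0.6153, -0.0391, 0.189]
tcp_rot: [0.631, 0.776, 0.001, 0.001]
contact_force: [-0.0, -0.1, -2.3]
opening: 0.407
finger_force: 33.8
shift mm [ 379.3 -132.1   26.9] yaw 0 target [0.407  0.3055 0.16  ]
```

View pics/p4.png

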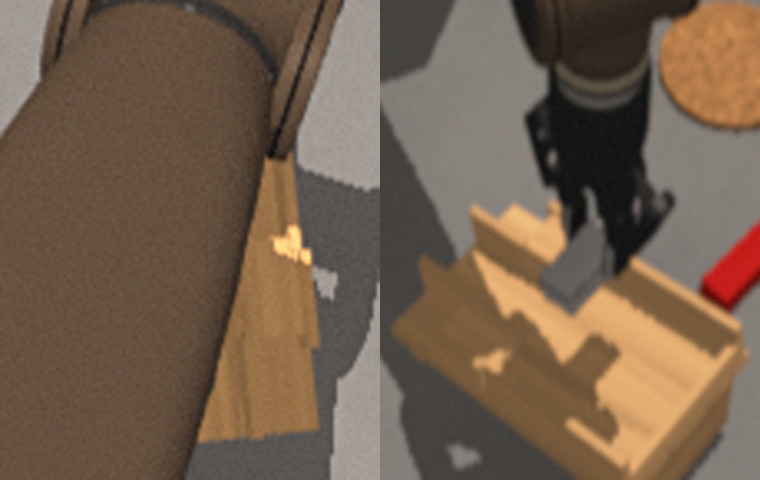

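The tin is held crosswise in the fingers, at about (575,265) in the scene view, and lies close to flat since the opening reads 34.6 mm. I'll carry it over the trivet.

```bash
python3 -m crank '[[[30,-10,0],0,220],[[75,-26,0],0,220],[[120,-42,0],0,220],[[165,-57,0],0,220],[[210,-73,0],0,220],[[255,-89,0],0,220],[[300,-104,5],0,220],[[340,-118,15],0,220],[[365,-127,27],0,220],[[379,-132,27],0,220]]'
python3 -m crank '[[[0,0,0],0,220],[[0,0,0],0,220],[[0,0,0],0,220]]'
python3 - <<'E'
from h import *
s=get_state()
for n in('scene','top'):
  c=cam(n);w=cloud(c);f=c['frame'];hsv=cv2.cvtColor(f,cv2.COLOR_BGR2HSV)
  m=(abs(w[...,2]-.0105)<.006)&(hsv[...,1]>90)&(np.hypot(w[...,0]-.407,w[...,1]-.305)<.1)
  P=w[m]; h=cv2.convexHull(P[:,:2].astype(np.float32)); print(n,'trivet',len(P),cv2.minEnclosingCircle(h))
  D=w-s['eef_pos']; m=(hsv[...,1]<80)&(np.abs(D[...,:2]).max(-1)<.07)&(D[...,2]>-.03)&(D[...,2]<.06)
  Q=w[m]; B=R.from_quat(s['tcp_rot']).as_matrix(); q=(Q-s['eef_pos'])@B
  t=q[(abs(q[:,0])>.025)&(abs(q[:,1])<.025)&(abs(q[:,0])<.06)]
  if len(t): print(len(t),np.percentile(t,[2,50,98],axis=0).round(4))
  if n=='scene':
    u,v=proj(c,s['eef_pos']).astype(int); cv2.imwrite('pics/p5.png',cv2.resize(f[v-50:v+50,u-65:u+65],None,fx=6,fy=6,interpolation=cv2.INTER_CUBIC))
go([.407,.3055,.16])
E
```

```text
time: 10.0
eef_pos: [0.4046, 0.3055, 0.1571]
tcp_rot: [0.63, 0.777, -0.003, -0.002]
contact_force: [0.6, -0.5, -1.7]
opening: 0.407
finger_force: 33.8
time: 10.3
eef_pos: [0.4094, 0.3042, 0.1613]
tcp_rot: [0.631, 0.775, 0.0, 0.0]
contact_force: [0.7, -0.2, -0.3]
opening: 0.41
finger_force: 33.9
scene trivet 1493 ((0.40573376417160034, 0.3031913936138153), 0.08276519924402237)
172 [[-0.0513 -0.0185 -0.0205]
 [-0.0427  0.0034 -0.0115]
 [ 0.0406  0.0177  0.0043]]
top trivet 2470 ((0.40678316354751587, 0.3044050633907318), 0.07994480431079865)
225 [[-0.0501 -0.0179 -0.0208]
 [-0.04   -0.0021 -0.0159]
 [-0.0256  0.0138 -0.0008]]
shift mm [ 1.8 -2.   1.3] yaw 0 target [0.407  0.3055 0.16  ]
```

View pics/p5.png

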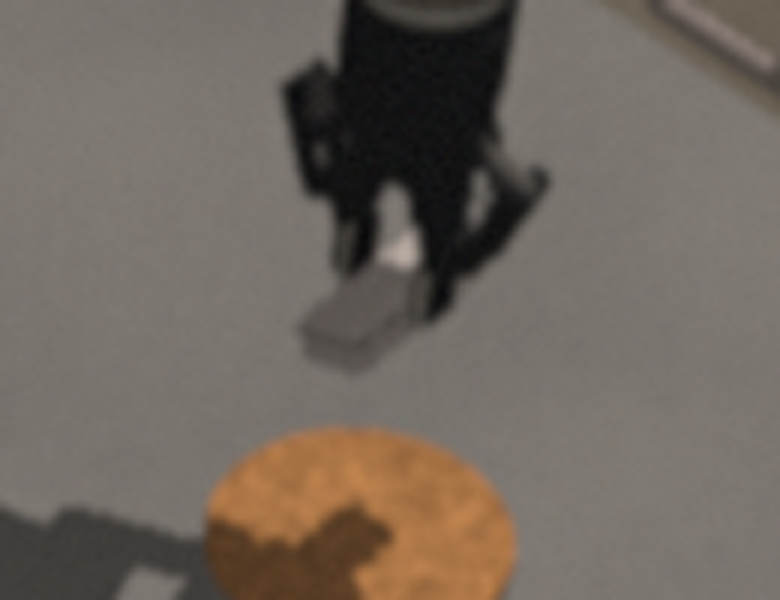

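Tin level-looking at (360,310) in the crop, above the trivet (circle at about (360,540)). The two cameras agree on the trivet centre to within 2 mm. I'll lower the tin.

```bash
python3 -m crank '[[[1,-2,30],0,220],[[1,-2,65],0,220],[[1,-2,95],0,220],[[1,-2,115],0,220],[[1,-2,125],0,220],[[1,-2,131],0,220],[[1,-2,135],0,220],[[1,-2,137],0,220],[[1,-2,137],0,220],[[1,-2,137],0,220]]'
python3 - <<'E'
from h import *
s=get_state();B=R.from_quat(s['tcp_rot']).as_matrix()
for n in('scene','top'):
  c=cam(n);w=cloud(c);hsv=cv2.cvtColor(c['frame'],cv2.COLOR_BGR2HSV);q=(w-s['eef_pos'])@B
  m=(hsv[...,1]<80)&(abs(q[...,0])>.022)&(abs(q[...,0])<.05)&(abs(q[...,1])<.02)&(q[...,2]<-.01)&(q[...,2]>-.03)
  t=q[m]; A=np.c_[t[:,:2],np.ones(len(t))]
  if len(t)>20: print(n,len(t),np.linalg.lstsq(A,t[:,2],rcond=None)[0].round(3))
go([.407,.3045,.017])
E
```

```text
time: 11.4
eef_pos: [0.4066, 0.3059, 0.0246]
tcp_rot: [0.631, 0.776, 0.001, 0.0]
contact_force: [0.5, -0.1, -1.1]
opening: 0.409
finger_force: 33.8
scene 81 [ 0.01  -0.038 -0.015]
top 170 [-0.034 -0.179 -0.018]
shift mm [-1.4  0.2  7.4] yaw 0 target [0.407  0.3045 0.017 ]
```

```bash
for i in 1 2 3; do echo; done; python3 -m crank '[[[-1,0,2],0,220],[[-1,0,3],0,220],[[-1,0,4],0,220],[[-1,0,4],0,220]]'; python3 -c "
from h import *
print(get_state()['wrist_torque'])"
```

```text
time: 11.9
eef_pos: [0.4065, 0.3046, 0.0208]
tcp_rot: [0.631, 0.776, -0.001, -0.0]
contact_force: [-2.6, -1.2, 6.3]
opening: 0.406
finger_force: 33.8
[-0.29192713  0.4899203   0.05582922]
```

```bash
python3 -m crank '[[[0,0,1],0,220],[[0,0,2],0,220],[[0,0,2],0,220]]'; python3 -c "
from h import *
print(get_state()['wrist_torque'])"
```

```text
time: 12.2
eef_pos: [0.407, 0.3049, 0.0202]
tcp_rot: [0.631, 0.776, -0.0, -0.0]
contact_force: [-3.5, -3.6, 14.9]
opening: 0.406
finger_force: 33.2
[-0.5600132   0.99161106  0.02559877]
```

```bash
python3 -m crank '[[[0,0,2],0,220],[[0,0,2],0,220]]' 20; python3 - <<'E'
from h import *
s=get_state();c=cam('scene');u,v=proj(c,s['eef_pos']).astype(int); out=[cv2.resize(c['frame'][v-35:v+25,u-40:u+40],(400,300),interpolation=cv2.INTER_CUBIC)]
c=cam('top');u,v=proj(c,s['eef_pos']).astype(int); out.append(cv2.resize(c['frame'][v-30:v+30,u-40:u+40],(400,300),interpolation=cv2.INTER_CUBIC))
cv2.imwrite('pics/p6.png',np.hstack(out))
E
```

```text
time: 12.4
eef_pos: [0.4085, 0.3054, 0.0179]
tcp_rot: [0.631, 0.776, 0.002, 0.001]
contact_force: [0.4, -1.0, 6.4]
opening: 0.404
finger_force: 19.0
```

View pics/p6.png

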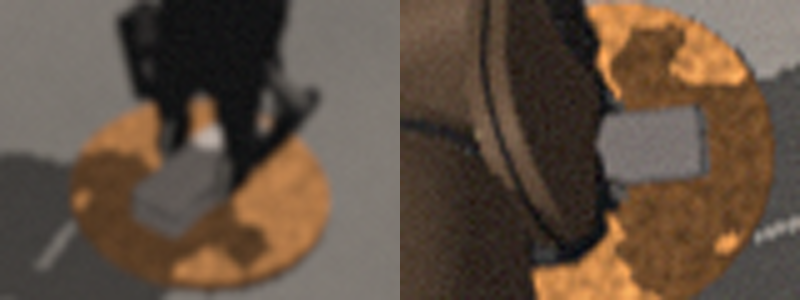

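The tin's end rests flat on the cork (top at about (180,185) left panel, (655,145) right). Now I'll release it slowly.

```bash
python3 -m crank '[[[0,0,0],0,150],[[0,0,0],0,145],[[0,0,0],0,140],[[0,0,0],0,130],[[0,0,0],0,120],[[0,0,0],0,100],[[0,0,0],0,80],[[0,0,0],0,60],[[0,0,0],0,50],[[0,0,0],0,40]]' 20
python3 -m crank '[[[0,0,-3],0,40],[[0,0,-10],0,40],[[0,0,-30],0,40],[[0,0,-65],0,40],[[0,0,-110],0,40],[[0,0,-150],0,40],[[0,0,-180],0,40],[[-50,0,-180],0,40],[[-100,0,-180],0,40],[[-150,0,-180],0,40]]'
python3 -m crank '[[[-50,0,0],0,40],[[-100,0,0],0,40],[[-150,0,0],0,40],[[-150,0,0],0,40],[[-150,0,0],0,40],[[-150,0,0],0,40]]'
python3 - <<'E'
from h import *
for n in('scene','top'):
  c=cam(n);w=cloud(c);hsv=cv2.cvtColor(c['frame'],cv2.COLOR_BGR2HSV)
  m=(hsv[...,1]<70)&(np.hypot(w[...,0]-.407,w[...,1]-.3045)<.075)&(w[...,2]>.026)&(w[...,2]<.06)
  P=w[m]
  if len(P)<30: continue
  A=np.c_[P[:,:2]-P[:,:2].mean(0),np.ones(len(P))]
  print(n,len(P),cv2.minAreaRect(P[:,:2].astype(np.float32)),np.median(P[:,2]),'plane',np.linalg.lstsq(A,P[:,2],rcond=None)[0].round(3))
  if n=='scene': cv2.imwrite('pics/p7.png',c['frame'])
E
```

```text
time: 13.5
eef_pos: [0.4063, 0.3046, 0.0158]
tcp_rot: [0.631, 0.776, 0.0, 0.0]
contact_force: [0.5, 0.6, 0.7]
opening: 0.845
finger_force: 0.0
time: 14.5
eef_pos: [0.4371, 0.1567, 0.1971]
tcp_rot: [0.63, 0.777, 0.001, 0.001]
contact_force: [0.4, -0.2, -0.4]
opening: 0.841
finger_force: 0.0
time: 15.1
eef_pos: [0.4673, 0.0117, 0.1959]
tcp_rot: [0.63, 0.776, 0.0, -0.0]
contact_force: [-0.2, 0.1, 0.8]
opening: 0.843
finger_force: 0.0
scene 272 ((0.4093703031539917, 0.3032262325286865), (0.034901753067970276, 0.09928523749113083), 10.357107162475586) 0.033826391227071706 plane [-0.062 -0.003  0.034]
top 585 ((0.4076085686683655, 0.30397486686706543), (0.03476686403155327, 0.09855711460113525), 12.053226470947266) 0.03431372408974154 plane [0.022 0.014 0.034]
```

View pics/p7.png

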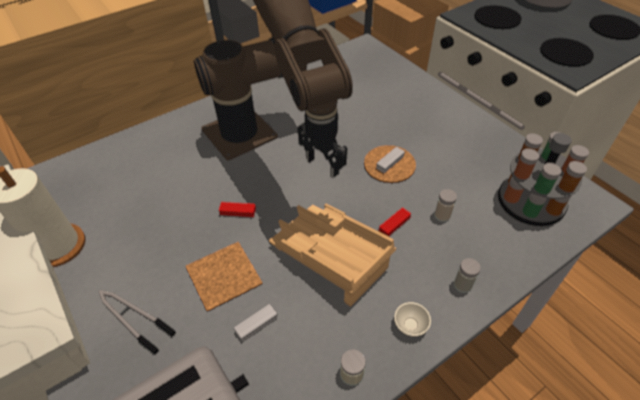

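The tin lies flat at (390,160) on the trivet, with its top at 34 mm as expected and its centre within about 1–2 mm of the trivet's. The spare tin at (256,322) is untouched and the gripper is clear.

```bash
python3 -c "
from plant import ctrl
print(ctrl.sign_off())"
```

```text
the job is handed in; nothing more can be done
None
```

The tin was pushed clear of the lips, lifted out and laid flat within about 2 mm of the trivet's centre by camera measurement; the spare tin was left alone, and the job was handed in at about 15 s.

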